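Hold the clip open over the recipe card

ROBOT

A 7-joint arm with a two-finger parallel gripper is mounted at the origin on the work surface. World frame = base frame: x ahead of the robot, y to its left, z up, the work surface at z = 0. Lengths are in m, angles in rad, forces in N, time in s.
With the tool pointing down it reaches from about 0.35 to 0.9 m from the base axis. Payload 8.1 kg.
Tool frame: the origin (TCP) lies midway between the tips of the shut fingers; the grasp point (between the pads) lies 19 mm behind it; y points along the fingers, x is the direction in which the jaws open and shut, and the axes are right-handed (so a half turn about y gives the same grasp; the last joint's range is limited). The gripper opens to 85 mm and grips with 20 to 120 N. Pads are 22 mm wide; open, the fingers measure 114 mm over their backs; the gripper's body (76 mm by 85 mm) begins 54 mm behind the grasp point. The pads swing forward as they close: fully open they stand 13 mm farther back than shut.
Start: joints at [1.064, 0.434, 0.025, 1.573, -0.012, 1.134, -0.075], TCP at [0.246, -0.575, 0.231] pointing down, gripper open.
Joint ranges: [-2.62, 2.62], [-0.44, 2.09], [-1.27, 1.32], [0.08, 2.57], [-1.32, 4.46], [0.12, 2], [-2.74, 2.74]. Speed limits (rad/s): [2.22, 2.22, 3.01, 3.01, 3.14, 3.14, 3.14].

INTERFACE

Orientations are given as a rotation vector (axis times angle).
In Python, from cell import robot gives the robot as it stands.
- The arm moves only by the tool arm_command, never from a script. Its argument "targets" is a list that holds one entry, the list of rows, each a list of 5 numbers: the finger opening in cm, from 0 to 8.54, then the shift along the tool's x, y, z in cm, then the turn about the tool's y in degrees. In form: [[[grip, x, y, z, turn], ...]]. A call has 1 to 8 rows; each row shifts and turns the commanded pose from where the row before left it, along the tool's axes as they then stand; what a row does not reach is not made up. A row lasts 1/10 s, in which the tool goes at most 50 mm and 8.59 degrees, less where a joint would pass 70% of its speed; a pose out of reach is approached as far as the arm can. A call is refused whole if a number of a shift passes 5 or a number of a turn 8.59, either way. A call with a gripper value outside its range is refused whole. The fingers move at their own pace and stop on an object; the grip force is fixed at half the most. Time passes only in rows, so rows that do not move let the fingers close. It gives the time, the measured TCP pose, the force and the opening at its end, in the units of the state.
- robot.state(): the state, without advancing time (a new reading comes with each control period).
- robot.get_image(name): name is "scene" or "top" or "wrist"; returns a dict with "pixels" (420x560x3 uint8, red, green, blue), "range_z" (420x560 float32, m along the optical axis (not along the pixel's ray), 0 where there is no reading), "vertical_fov" (degrees; the focal length in pixels is half the picture's height over the tangent of half this angle, whatever the lens; pixels are square), "cx", "cy" (the principal point, pixels), "T" (4x4, takes a point from camera to world coordinates). Camera axes: x right, y down, z forward; pixel columns grow to the right and rows downward; lengths in m; the calibration is good to about 2 mm. A picture is of the moment at which its call begins.
- robot.hand_in(): hands the job in, once; it reports no verdict.
The state is a dict: "t": time; "qpos": joint angles; "qd": joint speeds; "effort": joint torques, N m; "position": TCP position; "ee_rot": TCP orientation; "contact_force": force on the tool from outside, world axes, zero at the start; "wrist_torque": the same for the moment, N m; "finger_gap": finger opening in m.
Only numpy, scipy, OpenCV 4.12 (cv2) and the standard library are available. Lean on these libraries where they do the work, as an engineer would, in place of code of your own. Each camera call takes 0.05 s, during which the arm holds its last target. There are 200 camera calls.

TASK

Set the back plate of the recipe stand so that it leans back 15 degrees from upright. Then squeeze open the steel spring clip on the tray's near rim, lift it off, and hold it gaping over the middle of the card's top edge, one jaw in front of the card and one behind the plate and touching neither, so that I can slip a second card in. Finish while holding it there squeezed wide open, and leave the tray and everything else where it is.

Things in the scene. Friction and masses are not known exactly. Their poses are not given: they have to be found in the camera images.
- plate (a joint): lean of the recipe stand's steel back plate, rad: 0 is upright, grows as the plate leans back, away from the side with the card (15 degrees = 0.262); travel 0 to 1.05. A stiff friction hinge (0.5 N m) and no spring: the plate stays where it is left; pushing at its top edge takes about 3 to 5 N
- stand: recipe stand, fixed: wooden foot 110 (x) x 150 (y) x 18 mm, steel back plate 116 mm wide on a hinge along y. Origin: centre of the foot's underside. The card's face looks to the stand's own +x (away from the robot, within 20 degrees); the plate leans back to its own -x, towards the robot
- hinge (a point): middle of the plate's hinge line, 25 mm to +x of the foot's centre and 28 mm above the table; the axes are the stand's
- card_edge (a point): middle of the top edge of card and plate, 150 mm from the hinge line. The plate (3 mm) and the card on its front (2 mm, 102 mm wide) end flush there, 5 mm thick together; this point is the middle of that thickness. It turns with the plate: x square to the card (out of its face), y along the edge, z up along the plate
- tray: steel baking tray, loose, 0.6 kg: 170 (x) x 240 (y) x 28 mm, rims and floor 3 mm thick. Origin: centre of its underside. The clip bites its -x rim, the long side nearest the robot
- clip: steel spring clip, 65 g, on the tray's near rim, jaws down, handles up; this is its half on own -x (outside the tray), with the pin. Origin at the start: middle of the rim's thickness, level with the underside of the lips, 3 mm above the table. x: opening direction, y: along pin, lips and rim, z: up through the pin and between the handles. Jaws 60 mm wide (y)
- jaw (a joint): opening of the clip, the angle between its halves, rad: about 0 while it bites the 3 mm rim, -0.07 with its lips shut together, 0.55 squeezed right up to the stop, where the lips gape by 25 mm. It springs shut when let go. Squeezing the handles takes about 7 N at first, 14 N at the stop; the two halves open alike
- pin (a point): middle of the clip's pin, 44 mm above the clip's origin, axes of clip. From the pin two flat handles, 25 mm wide (y), rise to 101 mm above the clip's origin. At rest they splay 0.275 rad to each side: over their outer faces 20 mm at the pin, 41 mm at a height of 82 mm, 51 mm at their ends. Squeezed to the stop they stand parallel, 19 mm over their outer faces
- lip_a (a point): middle of the inner face of the lip of clip (own -x side), 4 mm above the lip's lower edge; the lips are 3 mm thick and 8 mm tall
- lip_b (a point): middle of the inner face of the other lip, 4 mm above its lower edge
- cutter: round steel cutter ring, 60 mm across, 35 mm tall, standing in the tray; origin: centre of its underside; leave it alone
- shaker: press-button steel sugar shaker, 64 mm across, 139 mm tall, between tray and stand; origin: centre of its underside; leave it alone
- stamp: turned wooden kahk stamp, 64 mm across, 72 mm tall; origin: centre of its underside; leave it alone
- spoon_rest: white ceramic spoon rest, dish 110 mm across, 18 mm tall, with a handle 120 mm long towards its own -x; origin: centre of the dish's underside; leave it alone
- bowl: terracotta bowl, 110 mm across, 50 mm tall; origin: centre of its underside; leave it alone
There are look-alikes about, which are no part of the job. Leave any green look-alike of the stand alone.

How it is judged:
By the outcome, as a careful person would: the job done as asked, in the order asked, and still so for the second after the job is handed in, while the arm keeps its last pose, push and grip.
It also fails if it takes over 58 s, if anything falls off the work surface, if the arm or the gripper's body presses on something with over 40 N, if the wrist force passes 120 N, or if a joint passes its speed limit or range.

## Working session

There is one attempt and no reset: what is moved stays moved. The work goes in short steps, Python scripts to look and compute and a tool call to move; the robot and the scene stay as the last step left them, time stands still between calls to the robot, and variables do not carry over. Pictures are saved under pics/ and viewed, about 8 in all and at most 12, crops included, and the job is handed in when it is done.

Besides the shell and the picture viewer there is one more tool, called after "Emit:" as name(argument=value, ...), one argument or row to a line, values as JSON. arm_command: Moves the arm, as the interface text tells. Its arguments: {"type":"object","properties":{"targets":{"type":"array","items":{"type":"array","items":{"type":"array","items":{"type":"number"}}}}},"required":["targets"]}

```bash
mkdir -p pics; ls; cat > h.py <<'E'
import numpy as np, cv2
from cell import robot
from scipy.spatial.transform import Rotation as R
def cap(n):
    im=robot.get_image(n); f=210/np.tan(np.radians(im["vertical_fov"])/2); z=im["range_z"]
    v,u=np.mgrid[0:420,0:560]
    P=np.stack([(u-im["cx"])/f*z,(v-im["cy"])/f*z,z],-1)
    im["P"]=P@im["T"][:3,:3].T+im["T"][:3,3]; im["P"][z<=0]=np.nan; im["f"]=f
    return im
def save(n,px,s=1):
    cv2.imwrite("pics/"+n,cv2.resize(px[...,::-1],None,fx=s,fy=s,interpolation=cv2.INTER_CUBIC))
def st():
    s=robot.state(); print("t",round(s["t"],2),"p",np.round(s["position"],4),"R",np.round(R.from_rotvec(s["ee_rot"]).as_matrix(),3).tolist(),"F",np.round(s["contact_force"],1),"gap",round(s["finger_gap"],4)); return s
E
python3 - <<'E'
from h import *
st()
a=cap("scene");b=cap("top")
for n,i in(("scene",a),("top",b)): np.savez("/tmp/"+n,**i); print(n,i["T"].round(3).tolist(),i["vertical_fov"])
save("s.png",a["pixels"]);save("t.png",b["pixels"])
E
```

```text
pics
t 0.0 p [ 0.2453 -0.5743  0.2305] R [[0.393, -0.001, 0.92], [-0.92, 0.001, 0.393], [-0.002, -1.0, -0.0]] F [-0.1 -0.5  1.3] gap 0.0852
scene [[-0.772, 0.416, -0.48, 1.214], [0.635, 0.501, -0.587, 0.865], [-0.004, -0.759, -0.651, 0.983], [0.0, 0.0, 0.0, 1.0]] 46.79100555390076
top [[0.018, -0.99, 0.138, 0.354], [-1.0, -0.017, 0.003, 0.11], [-0.001, -0.138, -0.99, 1.614], [0.0, 0.0, 0.0, 1.0]] 42.587922358887155
```

View pics/s.png

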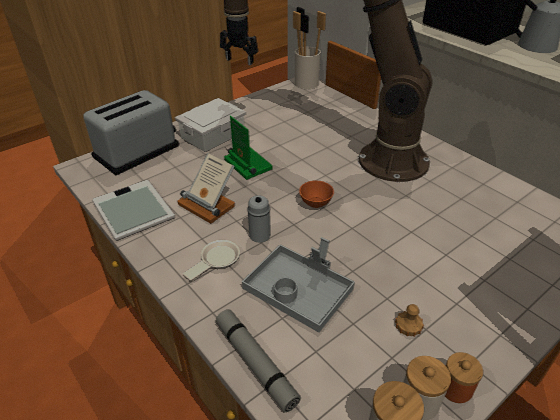

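View pics/t.png

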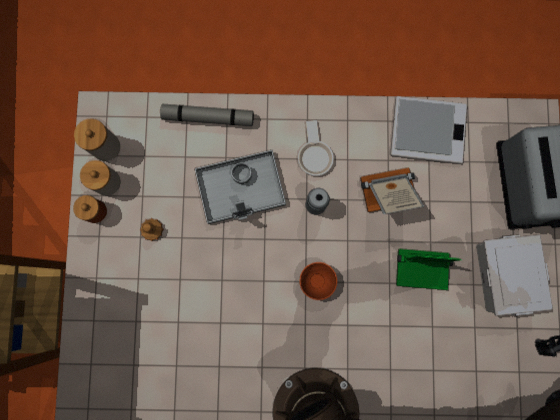

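The real stand is the wooden one with the card (scene ≈(208,185), top ≈(393,192)). The green one (scene (245,150), top (427,270)) is the look-alike. The clip is on the tray's near rim (scene (320,255), top (239,209)). I'll confirm these in an enlarged crop and measure from the range images.

```bash
cat > m.py <<'E'
from h import *
a=dict(np.load("/tmp/scene.npz"));b=dict(np.load("/tmp/top.npz"))
c=np.hstack([cv2.resize(a["pixels"][145:225,165:265],(400,320),interpolation=2),cv2.resize(a["pixels"][225:305,275:375],(400,320),interpolation=2)])
save("c.png",c)
def plane(p):
    m=p.mean(0);n=np.linalg.svd(p-m,full_matrices=False)[2][2];return m,n*np.sign(n[0])
for n,i in(("scene",a),("top",b)):
    P=i["P"].reshape(-1,3);hsv=cv2.cvtColor(i["pixels"],cv2.COLOR_RGB2HSV).reshape(-1,3)
    t=(abs(P[:,2])<.01);print(n,"table z",np.median(P[t,2]))
    print("holes",(~np.isfinite(P[:,0])).sum())
    s=(P[:,0]>.4)&(P[:,0]<.75)&(P[:,1]<-.05)&(P[:,1]>-.35)
    for lo,hi in((.01,.03),(.05,.09),(.09,.13),(.13,.2)):
        q=P[s&(P[:,2]>lo)&(P[:,2]<hi)];print(" stand",lo,len(q),q.mean(0).round(3) if len(q) else'',q.min(0).round(3) if len(q) else'',q.max(0).round(3) if len(q) else'')
    q=P[(P[:,0]>.5)&(P[:,0]<.64)&(P[:,1]<-.08)&(P[:,1]>-.33)&(P[:,2]>.05)]
    m,nn=plane(q);r=abs((q-m)@nn);q=q[r<.006];m,nn=plane(q);print(" plate",m.round(4),nn.round(4),"lean",np.arctan2(nn[2],np.hypot(*nn[:2])),"yaw",np.degrees(np.arctan2(nn[1],nn[0])),len(q))
    q=P[(P[:,0]>.35)&(P[:,0]<.75)&(P[:,1]>.1)&(P[:,1]<.5)&(P[:,2]>.018)&(P[:,2]<.034)]
    r=cv2.minAreaRect((q[:,:2]*1000).astype(np.float32));print(" tray",r)
    q=P[(P[:,0]>.35)&(P[:,0]<.75)&(P[:,1]>.1)&(P[:,1]<.4)&(P[:,2]>.06)]
    print(" clip",len(q),q.mean(0).round(4),q.min(0).round(3),q.max(0).round(3), [q[(q[:,2]>z)&(q[:,2]<z+.01)].mean(0).round(3).tolist() for z in(.06,.07,.08,.09)])
E
python3 m.py
```

```text
scene table z -0.00011211666235944051
holes 2995
 stand 0.01 909 [ 0.597 -0.217  0.018] [ 0.4  -0.35  0.01] [ 0.75  -0.126  0.03 ]
 stand 0.05 728 [ 0.598 -0.23   0.069] [ 0.434 -0.349  0.05 ] [ 0.692 -0.155  0.09 ]
 stand 0.09 706 [ 0.563 -0.238  0.11 ] [ 0.435 -0.349  0.09 ] [ 0.628 -0.162  0.13 ]
 stand 0.13 301 [ 0.479 -0.279  0.15 ] [ 0.431 -0.35   0.13 ] [ 0.59  -0.168  0.181]
 plate [ 0.6048 -0.2156  0.101 ] [0.691  0.1515 0.7068] lean 0.7849816157818817 yaw 12.36594543477289 928
 tray ((626.157470703125, 317.7347412109375), (180.3101348876953, 416.6951904296875), 14.172457695007324)
 clip 219 [0.5633 0.2235 0.0852] [0.539 0.205 0.06 ] [0.594 0.243 0.11 ] [[0.563, 0.225, 0.066], [0.562, 0.223, 0.075], [0.561, 0.222, 0.085], [0.56, 0.223, 0.095]]
top table z 0.0014859634975827873
holes 948
 stand 0.01 1281 [ 0.549 -0.238  0.019] [ 0.401 -0.35   0.01 ] [ 0.75  -0.055  0.03 ]
 stand 0.05 546 [ 0.628 -0.22   0.068] [ 0.434 -0.349  0.05 ] [ 0.688 -0.156  0.09 ]
 stand 0.09 555 [ 0.589 -0.229  0.11 ] [ 0.434 -0.35   0.09 ] [ 0.631 -0.165  0.13 ]
 stand 0.13 267 [ 0.514 -0.263  0.149] [ 0.434 -0.35   0.13 ] [ 0.59  -0.175  0.185]
 plate [ 0.6035 -0.2202  0.105 ] [0.6891 0.1481 0.7093] lean 0.7885732212372627 yaw 12.1293545164818 907
 tray ((625.498291015625, 318.5075988769531), (176.2215118408203, 421.07977294921875), 16.118026733398438)
 clip 89 [0.5737 0.2239 0.089 ] [0.539 0.206 0.06 ] [0.594 0.239 0.113] [[0.574, 0.223, 0.065], [0.574, 0.225, 0.074], [0.584, 0.227, 0.084], [0.586, 0.227, 0.094]]
```

View pics/c.png

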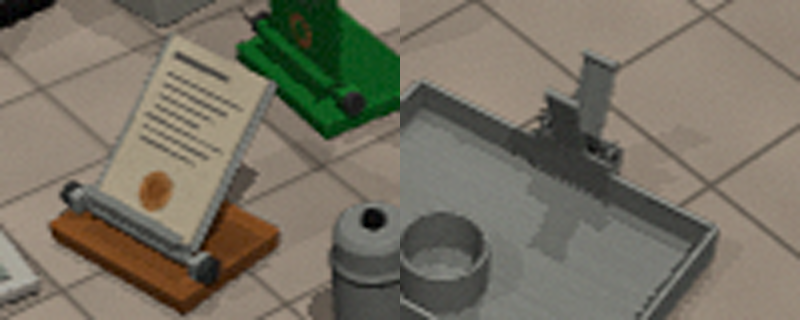

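The crop confirms the wooden stand with the white card (green one behind it is the look-alike) and the clip on the tray's near rim. The plate leans about 45° now. Next I'll get precise anchors.

```bash
cat > m2.py <<'E'
from h import *
a=dict(np.load("/tmp/scene.npz"));b=dict(np.load("/tmp/top.npz"))
for n,i in(("scene",a),("top",b)):
    P=i["P"].reshape(-1,3);hsv=cv2.cvtColor(i["pixels"],cv2.COLOR_RGB2HSV).reshape(-1,3)
    g=(hsv[:,0]>45)&(hsv[:,0]<75)&(hsv[:,1]>150)&(P[:,2]>.005)
    q=P[g];print(n,"green",q.min(0).round(3),q.max(0).round(3)); q=q[q[:,2]>.1];print("  high",q.min(0).round(3),q.max(0).round(3))
    yaw=np.radians(12.25);L=.787
    d=np.array([np.cos(yaw),np.sin(yaw),0]);v=np.array([-np.sin(yaw),np.cos(yaw),0]);z=np.array([0,0,1])
    nn=d*np.cos(L)+z*np.sin(L);u=-d*np.sin(L)+z*np.cos(L)
    m=np.array([.6042,-.218,.103])
    s=(abs((P-m)@nn)<.006)&(np.linalg.norm(P-m,axis=1)<.13)&(P[:,2]>.055)&~((hsv[:,0]>45)&(hsv[:,0]<75)&(hsv[:,1]>150))
    q=P[s];m=m+nn*np.median((q-m)@nn)
    U=(q-m)@u;V=(q-m)@v
    print("  u max",np.percentile(U,[90,98,99.5,100]).round(4),"v",np.percentile(V[(U>0)],[0,1,99,100]).round(4))
    mid=m-.0025*nn; h=mid-u*(mid[2]-.028)/u[2]; h=h+v*((np.percentile(V[U>0],1)+np.percentile(V[U>0],99))/2)
    print("  hinge",h.round(4),"edge now (150)",(h+.15*u).round(4),"U of edge",((h+.15*u-m)@u).round(4),"edge@15",(h-.0388*d+.1449*z).round(4))
    # foot by wood colour
    w=(P[:,2]>.012)&(P[:,2]<.024)&(abs(P[:,0]-.6)<.12)&(abs(P[:,1]+.2)<.14)&(hsv[:,1]>120)&(hsv[:,0]<20)
    print("  foot",cv2.minAreaRect((P[w][:,:2]*1000).astype(np.float32)))
    t=(P[:,2]>.02)&(P[:,2]<.034)&(P[:,0]>.45)&(P[:,0]<.78)&(P[:,1]>.1)&(P[:,1]<.45)
    M=t.reshape(420,560).astype(np.uint8);k,lab,S,C=cv2.connectedComponentsWithStats(cv2.dilate(M,np.ones((3,3))))
    j=1+np.argmax(S[1:,4]);q=P[t&(lab.ravel()==j)];r=cv2.minAreaRect((q[:,:2]*1000).astype(np.float32));print("  tray",r,S[j])
    q=P[(P[:,2]>.085)&(abs(P[:,0]-.56)<.06)&(abs(P[:,1]-.223)<.06)]
    ty=np.radians(12);D=np.array([np.cos(ty),np.sin(ty),0]);W=np.array([-np.sin(ty),np.cos(ty),0])
    x=q@D;y=q@W;print("  clip handles x",x.min().round(4),x.max().round(4),"y",np.percentile(y,[0,5,95,100]).round(4),"z",q[:,2].max())
    cxy=((x.min()+x.max())/2)*D+((np.percentile(y,3)+np.percentile(y,97))/2)*W;print("  clip centre",cxy.round(4))
    # inner near rim line via all tray pts
E
python3 m2.py
```

```text
scene green [-0.95  -0.72   0.005] [0.888 0.424 0.52 ]
  high [-0.95 -0.72  0.1 ] [0.761 0.06  0.52 ]
  u max [0.0358 0.0455 0.0473 0.0478] v [-0.0629 -0.0603  0.0545  0.0568]
  hinge [ 0.6742 -0.2058  0.028 ] edge now (150) [ 0.5704 -0.2283  0.1339] U of edge 0.0467 edge@15 [ 0.6363 -0.214   0.1729]
  foot ((652.269287109375, -209.89358520507812), (111.1252670288086, 156.99488830566406), 14.382250785827637)
  tray ((647.839111328125, 233.39418029785156), (180.20352172851562, 242.67510986328125), 14.822173118591309) [ 241  244  115   85 1955]
  clip handles x 0.5749 0.6278 y [0.0873 0.089  0.1121 0.1149] z 0.11013181936383953
  clip centre [0.5672 0.2238 0.    ]
top green [ 0.051 -0.68   0.007] [0.848 0.416 0.686]
  high [ 0.051 -0.543  0.1  ] [0.443 0.057 0.686]
  u max [0.0419 0.0488 0.0518 0.0534] v [-0.0631 -0.0622  0.051   0.0524]
  hinge [ 0.6764 -0.2081  0.028 ] edge now (150) [ 0.5725 -0.2306  0.1339] U of edge 0.0456 edge@15 [ 0.6384 -0.2163  0.1729]
  foot ((648.9254150390625, -214.33352661132812), (108.24903869628906, 150.50250244140625), 12.854825973510742)
  tray ((650.3726196289062, 233.12979125976562), (172.7276611328125, 241.2271728515625), 15.078225135803223) [194 148  91  76 862]
  clip handles x 0.5744 0.6265 y [0.0875 0.0887 0.111  0.1125] z 0.11279166387803397
  clip centre [0.5666 0.2223 0.    ]
```

Hinge ≈ (0.675, −0.207), stand yaw ≈ 12.5°. The clip is at ≈ (0.566, 0.223), tray yaw ≈ 15°. Now I move behind the plate with the fingers shut.

Emit:
arm_command(
  targets=[
    [[0, 0, 0, 0, 5.3], [0, 0, 0, 0, 5.3], [0, -2.6, 0, 3.6, 0], [0, -2.6, 0, 3.6, 0], [0, -2.6, 0, 3.6, 0], [0, -2.6, 0, 3.6, 0], [0, -2.6, 0, 3.6, 0], [0, -2.6, 0, 3.6, 0]],
  ],
)

```text
t: 0.9
position: [0.4233, -0.374, 0.2311]
ee_rot: [-1.305, 1.047, -1.046]
contact_force: [0.7, -0.4, -0.4]
finger_gap: -0.0003
```

Emit:
arm_command(
  targets=[
    [[0, -2.6, 0, 3.6, 0], [0, -2.6, 0, 3.6, 0], [0, -2.6, 0, 3.6, 0], [0, -2.6, 0, 3.6, 0], [0, 0, 0, 0, 0], [0, 0, 0, 0, 0]],
  ],
)

```text
t: 1.5
position: [0.541, -0.2415, 0.2307]
ee_rot: [-1.306, 1.045, -1.044]
contact_force: [0.5, -1.2, 0.1]
finger_gap: -0.0003
```

```bash
python3 - <<'E'
from h import *
s=st(); p=s["position"];Rm=R.from_rotvec(s["ee_rot"]).as_matrix()
print("to go cm tool", (100*Rm.T@(np.array([.540,-.2365,.11])-p)).round(2), "yaw",np.degrees(np.arctan2(Rm[1,2],Rm[0,2])))
E
```

```text
t 1.5 p [ 0.541  -0.2415  0.2307] R [[0.22, -0.001, 0.976], [-0.976, 0.0, 0.22], [-0.001, -1.0, -0.001]] F [ 0.5 -1.2  0.1] gap -0.0003
to go cm tool [-0.5  12.07  0.03] yaw 12.697800685165861
```

Emit:
arm_command(
  targets=[
    [[0, -0.5, 4, 0, 0], [0, 0, 4, 0, 0], [0, 0, 4, 0, 0], [0, 0, 0, 0.5, 0], [0, 0, 0, 1, 0], [0, 0, -0.2, 1, 0], [0, 0, -0.3, 1, 0], [0, 0, -0.3, 1, 0]],
  ],
)

```text
t: 2.3
position: [0.5825, -0.2305, 0.1223]
ee_rot: [-1.307, 1.049, -1.049]
contact_force: [-11.1, -3.0, 8.6]
finger_gap: 0.0001
```

Emit:
arm_command(
  targets=[
    [[0, 0, -0.3, 1, 0], [0, 0, -0.4, 1, 0], [0, 0, -0.4, 0.7, 0], [0, 0, 0, 0.3, 0], [0, 0, 0, 0, 0], [0, 0, 0, 0, 0]],
  ],
)

```text
t: 2.9
position: [0.6135, -0.2212, 0.1309]
ee_rot: [-1.304, 1.045, -1.047]
contact_force: [-0.8, 0.5, -0.5]
finger_gap: -0.0001
```

```bash
cat > lean.py <<'E'
from h import *
import sys
s=st()
for n in("scene","top"):
    i=cap(n);np.savez("/tmp/"+n,**i)
    P=i["P"].reshape(-1,3);hsv=cv2.cvtColor(i["pixels"],cv2.COLOR_RGB2HSV).reshape(-1,3)
    y=np.radians(12.6);d=np.array([np.cos(y),np.sin(y)]);v=np.array([-d[1],d[0]]);h=np.array([.675,-.207])
    a=(P[:,:2]-h)@d;w=(P[:,:2]-h)@v
    s=(a>-.085)&(a<.03)&(abs(w)<.049)&(P[:,2]>.06)&(P[:,2]<.19)&(hsv[:,2]>100)&(hsv[:,1]<110)&~((hsv[:,0]>40)&(hsv[:,0]<80)&(hsv[:,1]>90))
    q=P[s]
    for k in range(4):
        m=np.median(q,0) if k==0 else q.mean(0);nn=np.linalg.svd(q-q.mean(0),full_matrices=False)[2][2];nn*=np.sign(nn[0]);q=q[abs((q-q.mean(0))@nn)<(.01,.006,.004,.003)[k]]
    m=q.mean(0)
    print(n,len(q),"lean deg",np.degrees(np.arctan2(nn[2],np.hypot(*nn[:2]))).round(2),"yaw",np.degrees(np.arctan2(nn[1],nn[0])).round(2))
    a=(q[:,:2]-h)@d;w=(q[:,:2]-h)@v
    print("  a,z by height",[(np.mean(a[(q[:,2]>z)&(q[:,2]<z+.02)]).round(4),z+.01) for z in(.06,.08,.1,.12,.14,.16)],"w",np.percentile(w,[1,99]).round(4),"zmax",np.percentile(q[:,2],[98,100]).round(4))
    # lean from hinge: midplane front offset 2.5mm
    print("  hinge-based lean",np.degrees(np.median(np.arctan2(-a,q[:,2]-.028)+np.arcsin(.0025/np.hypot(a,q[:,2]-.028)))).round(2))
    if len(sys.argv)>1 and n=="scene": save(sys.argv[1],i["pixels"][100:260,120:333],3)
E
python3 lean.py l1.png
```

```text
t 2.9 p [ 0.6135 -0.2212  0.1309] R [[0.217, 0.002, 0.976], [-0.976, 0.0, 0.217], [0.0, -1.0, 0.002]] F [-0.8  0.5 -0.5] gap -0.0001
scene 598 lean deg 19.33 yaw 12.2
  a,z by height [(np.float64(-0.0135), 0.06999999999999999), (np.float64(-0.0198), 0.09), (np.float64(-0.0271), 0.11), (np.float64(-0.034), 0.13), (np.float64(-0.0409), 0.15000000000000002), (np.float64(-0.0468), 0.17)] w [-0.0479  0.0481] zmax [0.17   0.1722]
  hinge-based lean 19.86
top 56 lean deg 19.07 yaw 12.3
  a,z by height [(np.float64(-0.0108), 0.06999999999999999), (np.float64(-0.018), 0.09), (np.float64(-0.0251), 0.11), (np.float64(-0.0323), 0.13), (np.float64(-0.0391), 0.15000000000000002), (np.float64(nan), 0.17)] w [-0.0213  0.0483] zmax [0.1511 0.1563]
  hinge-based lean 18.91
  return _methods._mean(a, axis=axis, dtype=dtype,
  ret = ret.dtype.type(ret / rcount)
```

View pics/l1.png

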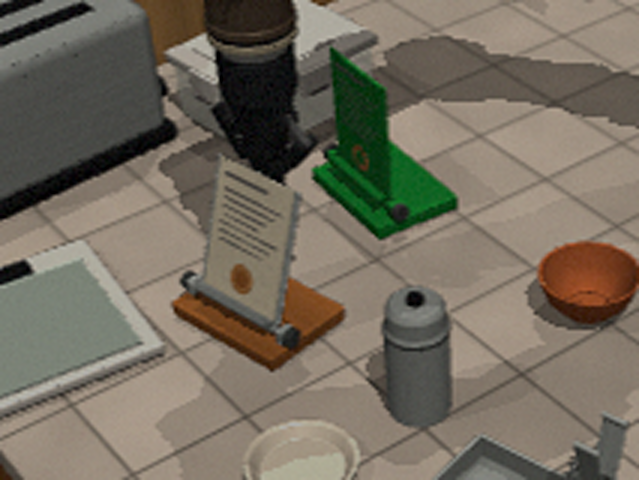

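The fingers sit behind the plate (≈(265,165) in the crop), the card leans ≈19.2°, and contact geometry agrees. I advance about 10 mm more.

Emit:
arm_command(
  targets=[
    [[0, 0, 0, 0.3, 0], [0, 0, 0, 0.3, 0], [0, 0, 0, 0.2, 0], [0, 0, 0, 0.15, 0], [0, 0, 0, 0.05, 0], [0, 0, 0, 0, 0]],
  ],
)

```text
t: 3.6
position: [0.6226, -0.2197, 0.1328]
ee_rot: [-1.304, 1.046, -1.048]
contact_force: [-8.8, 1.6, 21.1]
finger_gap: -0.0001
```

```bash
python3 lean.py 2>/dev/null
```

```text
t 3.6 p [ 0.6226 -0.2197  0.1328] R [[0.217, 0.001, 0.976], [-0.976, -0.001, 0.217], [0.001, -1.0, 0.001]] F [-8.8  1.6 21.1] gap -0.0001
scene 589 lean deg 16.07 yaw 11.8
  a,z by height [(np.float64(-0.0105), 0.06999999999999999), (np.float64(-0.0158), 0.09), (np.float64(-0.0221), 0.11), (np.float64(-0.0272), 0.13), (np.float64(-0.0332), 0.15000000000000002), (np.float64(-0.0383), 0.17)] w [-0.0479  0.0479] zmax [0.1725 0.1754]
  hinge-based lean 16.53
top 12 lean deg 16.51 yaw 10.94
  a,z by height [(np.float64(-0.0089), 0.06999999999999999), (np.float64(-0.0128), 0.09), (np.float64(-0.0205), 0.11), (np.float64(-0.0271), 0.13), (np.float64(nan), 0.15000000000000002), (np.float64(nan), 0.17)] w [0.0184 0.047 ] zmax [0.1282 0.1324]
  hinge-based lean 15.67
```

The upward force of 21 N shows that the plate's edge is bearing under the knuckle. I back off, raise, and push again with the fingertips.

Emit:
arm_command(
  targets=[
    [[0, 0, 0, -0.6, 0], [0, 0, -1, -0.4, 0], [0, 0, -1.2, 0, 0], [0, 0, 0, 0.4, 0], [0, 0, 0, 0.4, 0], [0, 0, 0, 0.2, 0], [0, 0, 0, 0, 0]],
  ],
)

```text
t: 4.4
position: [0.6223, -0.2194, 0.1517]
ee_rot: [-1.306, 1.047, -1.046]
contact_force: [-1.2, -1.1, 0.2]
finger_gap: 0.0
```

```bash
python3 lean.py 2>/dev/null
```

```text
t 4.4 p [ 0.6223 -0.2194  0.1517] R [[0.217, -0.001, 0.976], [-0.976, 0.0, 0.217], [-0.0, -1.0, -0.001]] F [-1.2 -1.1  0.2] gap 0.0
scene 587 lean deg 15.8 yaw 12.22
  a,z by height [(np.float64(-0.0108), 0.06999999999999999), (np.float64(-0.0162), 0.09), (np.float64(-0.0217), 0.11), (np.float64(-0.0275), 0.13), (np.float64(-0.0331), 0.15000000000000002), (np.float64(-0.0384), 0.17)] w [-0.0477  0.0479] zmax [0.1728 0.1763]
  hinge-based lean 16.55
top 17 lean deg 16.45 yaw 13.08
  a,z by height [(np.float64(-0.009), 0.06999999999999999), (np.float64(-0.0134), 0.09), (np.float64(-0.019), 0.11), (np.float64(-0.0276), 0.13), (np.float64(-0.0299), 0.15000000000000002), (np.float64(-0.0409), 0.17)] w [0.0191 0.0467] zmax [0.1645 0.1748]
  hinge-based lean 15.57
```

Emit:
arm_command(
  targets=[
    [[0, 0, 0, 0.15, 0], [0, 0, 0, 0.1, 0], [0, 0, 0, 0, 0]],
  ],
)

```text
t: 4.8
position: [0.6246, -0.219, 0.1522]
ee_rot: [-1.305, 1.047, -1.046]
contact_force: [-4.6, 0.2, 2.6]
finger_gap: 0.0005
```

```bash
python3 lean.py 2>/dev/null
```

```text
t 4.8 p [ 0.6246 -0.219   0.1522] R [[0.217, -0.001, 0.976], [-0.976, 0.0, 0.217], [-0.0, -1.0, -0.001]] F [-4.6  0.2  2.6] gap 0.0005
scene 593 lean deg 15.3 yaw 12.18
  a,z by height [(np.float64(-0.0098), 0.06999999999999999), (np.float64(-0.015), 0.09), (np.float64(-0.0204), 0.11), (np.float64(-0.0261), 0.13), (np.float64(-0.0314), 0.15000000000000002), (np.float64(-0.0363), 0.17)] w [-0.0479  0.0479] zmax [0.1734 0.1758]
  hinge-based lean 15.65
top 9 lean deg 17.54 yaw 10.38
  a,z by height [(np.float64(-0.0086), 0.06999999999999999), (np.float64(-0.0117), 0.09), (np.float64(-0.0174), 0.11), (np.float64(nan), 0.13), (np.float64(nan), 0.15000000000000002), (np.float64(-0.0399), 0.17)] w [0.0161 0.0479] zmax [0.1607 0.1714]
  hinge-based lean 15.0
```

Emit:
arm_command(
  targets=[
    [[0, 0, 0, 0.05, 0], [0, 0, 0, 0, 0], [0, 0, 0, -1, 0], [0, 0, -1, -3, 0], [4, 0, -4, -2, 0], [8.5, 0, -4, -1, 0], [8.5, -4, 0, 0, 0], [8.5, -4.5, 0, 0, 0]],
  ],
)

```text
t: 5.7
position: [0.5391, -0.1524, 0.244]
ee_rot: [-1.301, 1.045, -1.053]
contact_force: [1.2, 1.2, -0.2]
finger_gap: 0.0581
```

```bash
python3 lean.py 2>/dev/null; python3 - <<'E'
from h import *
s=robot.state(); p=s["position"];Rm=R.from_rotvec(s["ee_rot"]).as_matrix()
print("to go cm tool (before turn)", (100*Rm.T@(np.array([.566,.223,.20])-p)).round(2))
E
```

```text
t 5.7 p [ 0.5391 -0.1524  0.244 ] R [[0.213, 0.005, 0.977], [-0.977, -0.001, 0.213], [0.002, -1.0, 0.005]] F [ 1.2  1.2 -0.2] gap 0.0581
scene 583 lean deg 14.77 yaw 12.21
  a,z by height [(np.float64(-0.01), 0.06999999999999999), (np.float64(-0.0145), 0.09), (np.float64(-0.0204), 0.11), (np.float64(-0.0251), 0.13), (np.float64(-0.0305), 0.15000000000000002), (np.float64(-0.0357), 0.17)] w [-0.0481  0.0484] zmax [0.1745 0.1758]
  hinge-based lean 15.4
to go cm tool (before turn) [-35.16   4.43  10.91]
```

Lean ≈15.0° (plane fit 14.8°, hinge-based 15.4°). Next I travel to the clip and rotate the wrist 90°.

```bash
python3 -c "
from h import *
print(np.round(robot.state()['qpos'],3))"
```

```text
[ 0.255  0.321 -0.114  1.717  0.036  1.104 -1.214]
```

Emit:
arm_command(
  targets=[
    [[8.5, -4.4, 0, 1.4, 0], [8.5, -4.4, 0, 1.4, 0], [8.5, -4.4, 0, 1.4, 0], [8.5, -4.4, 0, 1.4, 0], [8.5, -4.4, 0, 1.4, 0], [8.5, -4.4, 0, 1.4, 0], [8.5, -4.4, 0, 1.3, 0], [8.5, -4.4, 0, 1.2, 0]],
  ],
)

```text
t: 6.6
position: [0.5689, 0.2181, 0.2425]
ee_rot: [-1.303, 1.046, -1.047]
contact_force: [0.0, -0.8, -0.8]
finger_gap: 0.0846
```

Emit:
arm_command(
  targets=[
    [[8.5, 0, 0.5, 0, -8.5], [8.5, 0, 0.5, 0, -8.5], [8.5, 0, 0.5, 0, -8.5], [8.5, 0, 0.5, 0, -8.5], [8.5, 0, 0.5, 0, -8.5], [8.5, 0, 0.5, 0, -8.5], [8.5, 0, 0.5, 0, -8.5], [8.5, 0, 0.5, 0, -8.5]],
  ],
)

```text
t: 7.4
position: [0.5689, 0.2162, 0.2021]
ee_rot: [-1.566, 0.124, -0.126]
contact_force: [-0.0, -0.3, -0.6]
finger_gap: 0.085
```

Emit:
arm_command(
  targets=[
    [[8.5, 0, 0, 0, -8.5], [8.5, 0, 0, 0, -8.5], [8.5, 0, 0, 0, -7.5], [8.5, 0, 0, 0, 0], [8.5, 0, 0, 0, 0]],
  ],
)

```text
t: 7.9
position: [0.5688, 0.2161, 0.2023]
ee_rot: [-1.561, -0.203, 0.202]
contact_force: [0.6, -0.4, 0.1]
finger_gap: 0.0853
```

```bash
python3 - <<'E'
from h import *
s=st();Rm=R.from_rotvec(s["ee_rot"]).as_matrix();print("yaw x",np.degrees(np.arctan2(Rm[1,0],Rm[0,0])), "togo",(100*Rm.T@(np.array([.566,.223,.066])-s["position"])).round(2))
w=cap("wrist");np.savez("/tmp/wrist",**w);save("w1.png",w["pixels"]);print(w["T"].round(3).tolist())
E
```

```text
t 7.9 p [0.5688 0.2161 0.2023] R [[0.967, 0.0, -0.255], [0.255, 0.001, 0.967], [0.001, -1.0, 0.0]] F [ 0.6 -0.4  0.1] gap 0.0853
yaw x 14.801223886029964 togo [-0.1  13.63  0.73]
[[0.967, 0.241, 0.083, 0.547], [0.255, -0.916, -0.31, 0.297], [0.001, 0.321, -0.947, 0.346], [0.0, 0.0, 0.0, 1.0]]
```

View pics/w1.png

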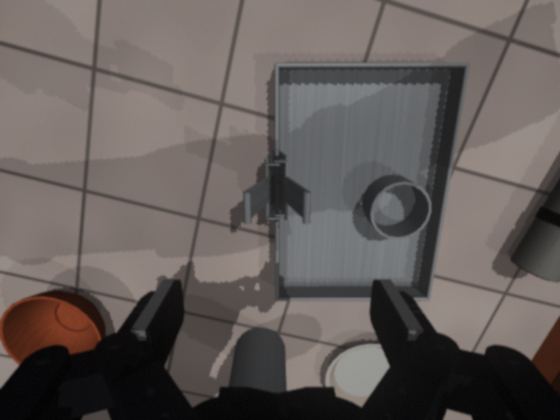

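The wrist view shows the clip's pin at (277,188), the handle ends at (248,207) and (306,207), and the rim running at column ≈277. Now I measure it.

```bash
cat > clip.py <<'E'
from h import *
i=dict(np.load("/tmp/wrist.npz"));P=i["P"].reshape(-1,3);s=robot.state();Rm=R.from_rotvec(s["ee_rot"]).as_matrix()
v,u=np.mgrid[0:420,0:560];u=u.ravel();v=v.ravel()
c=(u>225)&(u<325)&(v>140)&(v<235)
for ty in(13,15):
    t=np.radians(ty);D=np.array([np.cos(t),np.sin(t),0]);W=np.array([-np.sin(t),np.cos(t),0])
    for lo,hi in((.06,.08),(.08,.095),(.095,.115)):
        q=P[c&(P[:,2]>lo)&(P[:,2]<hi)];x=q@D;y=q@W
        cx=(x.min()+x.max())/2;cy=(np.percentile(y,2)+np.percentile(y,98))/2
        print(ty,lo,len(q),"width",np.ptp(x).round(4),"ywidth",np.ptp(y).round(4),"centre",(cx*D+cy*W).round(4),q[:,2].max().round(4))
# rim line: near rim top, yaw
q=P[(P[:,2]>.022)&(P[:,2]<.034)&(u>265)&(u<285)&(v>75)&(v<290)&~((v>150)&(v<225))]
l=cv2.fitLine((q[:,:2]*1000).astype(np.float32),cv2.DIST_HUBER,0,.01,.01).ravel();print("rim",l,"yaw",np.degrees(np.arctan2(-l[0],l[1])),"rim x at y=223",l[2]+(223-l[3])*l[0]/l[1],len(q))
print("tcp",s["position"])
E
python3 clip.py
```

```text
13 0.06 449 width 0.0344 ywidth 0.0259 centre [0.5664 0.2246 0.    ] 0.08
13 0.08 373 width 0.0439 ywidth 0.0256 centre [0.5658 0.2245 0.    ] 0.0947
13 0.095 525 width 0.0515 ywidth 0.0269 centre [0.5666 0.2246 0.    ] 0.108
15 0.06 449 width 0.0341 ywidth 0.0254 centre [0.5667 0.2245 0.    ] 0.08
15 0.08 373 width 0.0439 ywidth 0.025 centre [0.5662 0.2244 0.    ] 0.0947
15 0.095 525 width 0.0516 ywidth 0.0256 centre [0.5666 0.2242 0.    ] 0.108
rim [ 2.5658649e-01 -9.6652126e-01  5.6667310e+02  2.2343942e+02] yaw -165.13239 rim x at y=223 566.78973 578
tcp [0.56875106 0.21613695 0.20232084]
```

Emit:
arm_command(
  targets=[
    [[8.5, 0, 4, 0.85, 0], [8.5, 0, 4, 0, 0], [8.5, 0, 3, 0, 0], [8.5, 0, 2, 0, 0], [8.5, 0, 0.6, 0, 0], [8.5, 0, 0, 0, 0]],
  ],
)

```text
t: 8.55
position: [0.5662, 0.2243, 0.0659]
ee_rot: [-1.561, -0.204, 0.206]
contact_force: [-0.1, 0.8, -0.1]
finger_gap: 0.0848
```

Emit:
arm_command(
  targets=[
    [[5.5, 0, 0, 0, 0], [5.5, 0, 0, 0, 0], [4.5, 0, 0, 0, 0], [3.5, 0, 0, 0, 0], [2.5, 0, 0, 0, 0], [1.5, 0, 0, 0, 0], [1, 0, 0, 0, 0], [1, 0, 0, 0, 0]],
  ],
)

```text
t: 9.35
position: [0.5659, 0.2252, 0.0692]
ee_rot: [-1.561, -0.207, 0.205]
contact_force: [-9.7, -3.0, 22.9]
finger_gap: 0.0172
```

```bash
python3 - <<'E'
from h import *
st()
a=cap("scene");w=cap("wrist")
save("g1.png",np.hstack([cv2.resize(a["pixels"][205:325,235:375],(420,360),interpolation=2),cv2.resize(w["pixels"][140:360,200:420],(360,360),interpolation=2)]))
E
```

```text
t 9.35 p [0.5659 0.2252 0.0692] R [[0.966, 0.001, -0.26], [0.26, 0.0, 0.966], [0.001, -1.0, 0.0]] F [-9.7 -3.  22.9] gap 0.0172
```

View pics/g1.png

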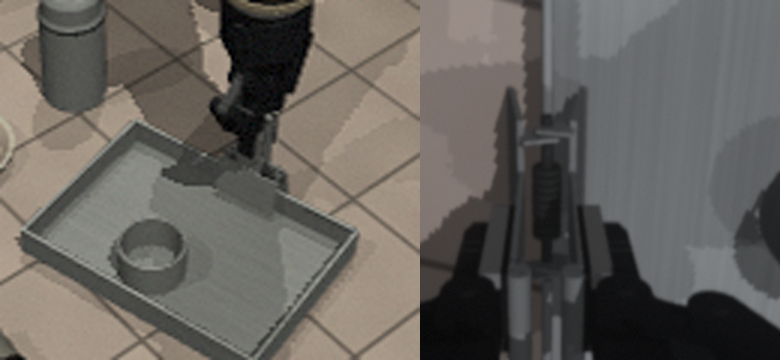

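The wrist crop shows both pads on the handles and the handles nearly parallel (gap 17 mm); the jaws are open round the rim. I lift gently first.

Emit:
arm_command(
  targets=[
    [[0.5, 0, -0.3, 0, 0], [0.5, 0, -0.3, 0, 0], [0.5, 0, -0.4, 0, 0], [0.5, 0, 0, 0, 0]],
  ],
)

```text
t: 9.85
position: [0.5669, 0.2245, 0.0769]
ee_rot: [-1.561, -0.206, 0.205]
contact_force: [0.1, 0.5, -0.7]
finger_gap: 0.0178
```

```bash
python3 - <<'E'
from h import *
st();t=cap("top");w=cap("wrist");np.savez("/tmp/w2",**w)
P=t["P"].reshape(-1,3)
v,u=np.mgrid[0:420,0:560]
w0=dict(np.load("/tmp/wrist.npz"))
def rim(P):
    P=P.reshape(-1,3);l=[]
    n=np.array([-.966,-.257]);e=np.array([-.257,.966]);c=np.array([.5665,.2243])
    a=(P[:,:2]-c)@n;b=(P[:,:2]-c)@e
    for lo,hi in((-.11,-.04),(.04,.11)):
        m=(b>lo)&(b<hi)&(abs(a)<.02)&(P[:,2]>.018)&(P[:,2]<.05);l+=[np.median(a[m]).round(4) if m.sum() else None,np.percentile(P[m,2],95).round(4) if m.sum() else None,m.sum()]
    return l
print("rim wrist before",rim(w0["P"]),"now",rim(w["P"]))
print("rim top before",rim(np.load("/tmp/top.npz")["P"]),"now",rim(t["P"]))
E
```

```text
t 9.85 p [0.5669 0.2245 0.0769] R [[0.966, 0.001, -0.259], [0.259, 0.0, 0.966], [0.001, -1.0, 0.0]] F [ 0.1  0.5 -0.7] gap 0.0178
rim wrist before [np.float64(-0.0005), np.float64(0.0317), np.int64(240), np.float64(-0.0009), np.float64(0.0319), np.int64(470)] now [np.float64(0.0), np.float64(0.0316), np.int64(424), np.float64(-0.0009), np.float64(0.0319), np.int64(1366)]
rim top before [np.float64(0.0013), np.float64(0.0389), np.int64(41), np.float64(0.0011), np.float64(0.0395), np.int64(46)] now [None, None, np.int64(0), np.float64(0.0013), np.float64(0.0367), np.int64(42)]
```

The wrist force is only the clip's weight, and the rim has not moved. I lift high and carry it to the stand.

Emit:
arm_command(
  targets=[
    [[0.5, 0, -2, 0, 0], [0.5, 0, -4, 0, 0], [0.5, 0, -4.5, 0, 1], [0.5, 0, -4.5, 0, 1.7], [0.5, 0, -4, 0, 0], [0.5, 0, 0, -2, 0], [0.5, -0.2, 0, -4, 0], [0.5, -0.2, 0, -4.5, 0]],
  ],
)

```text
t: 10.75
position: [0.5847, 0.1213, 0.2665]
ee_rot: [-1.563, -0.172, 0.171]
contact_force: [1.6, -0.5, -1.4]
finger_gap: 0.0177
```

Emit:
arm_command(
  targets=[
    [[0.5, -0.2, 0, -4.5, 0], [0.5, -0.2, 0, -4.5, 0], [0.5, -0.2, 0, -4.5, 0], [0.5, -0.2, 0, -4.5, 0], [0.5, -0.2, 0, -4.5, 0], [0.5, -0.2, 0, -4.5, 0], [0.5, -0.2, 0, -3, 0], [0.5, 0, 0, 0, 0]],
  ],
)

```text
t: 11.55
position: [0.6348, -0.1822, 0.2649]
ee_rot: [-1.567, -0.161, 0.164]
contact_force: [0.2, 0.7, -1.6]
finger_gap: 0.0176
```

Emit:
arm_command(
  targets=[
    [[0.5, 0, 0, 0, 0], [0.5, 0, 0, 0, 0]],
  ],
)

```text
t: 11.75
position: [0.6353, -0.1734, 0.2662]
ee_rot: [-1.563, -0.17, 0.171]
contact_force: [-0.2, 1.1, -0.5]
finger_gap: 0.0176
```

```bash
cat > look.py <<'E'
from h import *
import sys
s=st();Rm=R.from_rotvec(s["ee_rot"]).as_matrix();print("yaw",np.degrees(np.arctan2(Rm[1,0],Rm[0,0])),"togo to .27/xy",(100*Rm.T@(np.array([.6385,-.215,.225])-s["position"])).round(2))
a=cap("scene");w=cap("wrist");np.savez("/tmp/scene",**a);np.savez("/tmp/wrist",**w)
save(sys.argv[1],np.hstack([cv2.resize(a["pixels"][110:220,155:265],(400,400),interpolation=2),cv2.resize(w["pixels"][:,70:490],(400,400),interpolation=2)]))
E
python3 look.py p1.png; python3 lean.py 2>/dev/null
```

```text
t 11.75 p [ 0.6353 -0.1734  0.2662] R [[0.977, -0.0, -0.215], [0.215, 0.001, 0.977], [-0.0, -1.0, 0.001]] F [-0.2  1.1 -0.5] gap 0.0176
yaw 12.438907459101737 togo to .27/xy [-0.59  4.11 -4.13]
t 11.85 p [ 0.6354 -0.1732  0.2665] R [[0.976, 0.0, -0.216], [0.216, 0.001, 0.976], [0.0, -1.0, 0.001]] F [-0.2  0.2 -0.7] gap 0.0173
scene 397 lean deg 14.36 yaw 12.05
  a,z by height [(np.float64(-0.0097), 0.06999999999999999), (np.float64(-0.0149), 0.09), (np.float64(-0.02), 0.11), (np.float64(-0.0251), 0.13), (np.float64(-0.0284), 0.15000000000000002), (np.float64(-0.0368), 0.17)] w [-0.0479  0.0484] zmax [0.1599 0.1759]
  hinge-based lean 15.47
```

View pics/p1.png

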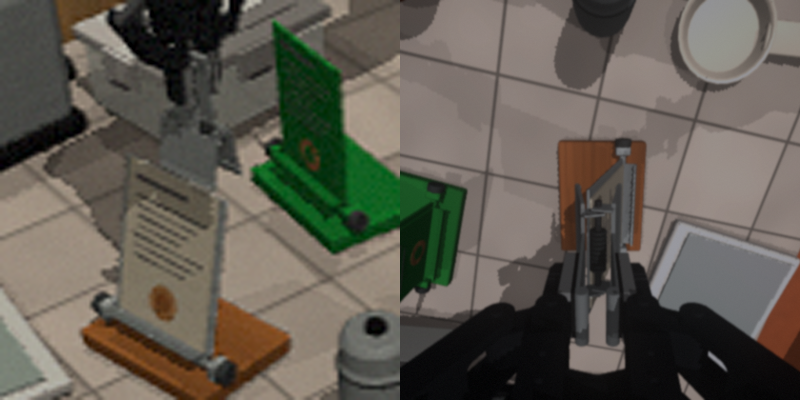

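The clip (gaping) is 4 cm to the side of the target and above the card's top edge. I move over the middle and measure the lips against the edge.

Emit:
arm_command(
  targets=[
    [[0.5, -0.2, 0, -1.5, 0], [0.5, -0.2, 0, -1.5, 0], [0.5, -0.2, 0, -1.1, 0], [0.5, 0, 0, 0, 0], [0.5, 0, 0, 0, 0]],
  ],
)

```text
t: 12.45
position: [0.6381, -0.217, 0.266]
ee_rot: [-1.564, -0.168, 0.168]
contact_force: [-0.4, 0.6, -1.0]
finger_gap: 0.0173
```

```bash
cat > jaw.py <<'E'
from h import *
s=st();p=s["position"];Rm=R.from_rotvec(s["ee_rot"]).as_matrix();X=Rm[:,0];Z=Rm[:,2]
for n in("scene","wrist"):
    i=cap(n);np.savez("/tmp/"+n,**i);P=i["P"].reshape(-1,3)
    a=(P-p)@X;b=(P-p)@Z;h=P[:,2]-p[2]
    m=(abs(a)<.05)&(abs(b)<.045)&(h>-.1)&(h<-.0)
    print(n)
    for lo in np.arange(-.1,-.01,.01):
        q=m&(h>=lo)&(h<lo+.01)
        # split clusters
        if q.sum()>3:
            f=q&(a>0.0);g=q&(a<=0.0)
            print("  h %.3f z %.3f"%(lo+.005,p[2]+lo+.005),"n",f.sum(),g.sum(),*[("a %.4f..%.4f b %.4f..%.4f"%(*np.percentile(a[k],[3,97]),*np.percentile(b[k],[2,98]))) if k.sum()>3 else '-' for k in(f,g)])
    # card top edge in tool frame: white-ish plate points near top
    e=(P[:,2]>.16)&(P[:,2]<.178)&(abs(a)<.03)&(abs(b)<.075)
    if e.sum()>5: print("  edge zone n",e.sum(),"a",np.percentile(a[e],[2,50,98]).round(4),"b",np.percentile(b[e],[1,99]).round(4),"zmax",np.percentile(P[e,2],[90,98]).round(4))
i=dict(np.load("/tmp/scene.npz"));w=dict(np.load("/tmp/wrist.npz"))
import sys
if len(sys.argv)>1: save(sys.argv[1],np.hstack([cv2.resize(i["pixels"][120:200,170:250],(400,400),interpolation=2),cv2.resize(w["pixels"][120:320,180:380],(400,400),interpolation=2)]))
E
python3 jaw.py p2.png
```

```text
t 12.45 p [ 0.6381 -0.217   0.266 ] R [[0.977, -0.0, -0.212], [0.212, 0.0, 0.977], [-0.0, -1.0, 0.001]] F [-0.4  0.6 -1. ] gap 0.0173
scene
  h -0.095 z 0.171 n 47 19 a 0.0005..0.0059 b -0.0432..0.0412 a -0.0043..-0.0000 b -0.0434..0.0399
  h -0.065 z 0.201 n 25 10 a 0.0111..0.0179 b -0.0274..0.0277 a -0.0163..-0.0116 b 0.0058..0.0282
  h -0.055 z 0.211 n 49 17 a 0.0103..0.0184 b -0.0283..0.0279 a -0.0134..-0.0096 b 0.0075..0.0302
  h -0.045 z 0.221 n 49 10 a 0.0082..0.0152 b -0.0258..0.0272 a -0.0133..-0.0085 b 0.0105..0.0287
  h -0.035 z 0.231 n 47 10 a 0.0063..0.0132 b -0.0331..0.0290 a -0.0117..-0.0029 b 0.0177..0.0301
  h -0.025 z 0.241 n 54 23 a 0.0010..0.0124 b -0.0283..0.0290 a -0.0103..-0.0008 b -0.0273..0.0283
  h -0.015 z 0.251 n 30 15 a 0.0029..0.0123 b -0.0244..0.0261 a -0.0104..-0.0001 b -0.0074..0.0287
  edge zone n 150 a [-0.0034  0.0026  0.007 ] b [-0.0548  0.0597] zmax [0.1737 0.1755]
wrist
  h -0.095 z 0.171 n 309 142 a 0.0006..0.0051 b -0.0107..0.0443 a -0.0016..-0.0001 b 0.0101..0.0440
  h -0.085 z 0.181 n 5 0 a 0.0013..0.0027 b 0.0169..0.0414 -
  h -0.065 z 0.201 n 100 102 a 0.0152..0.0172 b -0.0194..0.0297 a -0.0151..-0.0130 b -0.0201..0.0297
  h -0.055 z 0.211 n 111 94 a 0.0129..0.0161 b -0.0165..0.0297 a -0.0139..-0.0109 b -0.0161..0.0298
  h -0.045 z 0.221 n 84 84 a 0.0119..0.0144 b -0.0122..0.0297 a -0.0125..-0.0101 b -0.0130..0.0298
  h -0.035 z 0.231 n 91 80 a 0.0103..0.0129 b -0.0065..0.0299 a -0.0111..-0.0086 b -0.0044..0.0298
  h -0.025 z 0.241 n 763 642 a 0.0004..0.0111 b -0.0243..0.0301 a -0.0095..-0.0001 b -0.0269..0.0298
  h -0.015 z 0.251 n 452 337 a 0.0004..0.0093 b -0.0270..0.0273 a -0.0081..-0.0001 b -0.0272..0.0269
  edge zone n 817 a [-0.0016  0.0021  0.0066] b [-0.0161  0.0592] zmax [0.1748 0.1756]
```

View pics/p2.png

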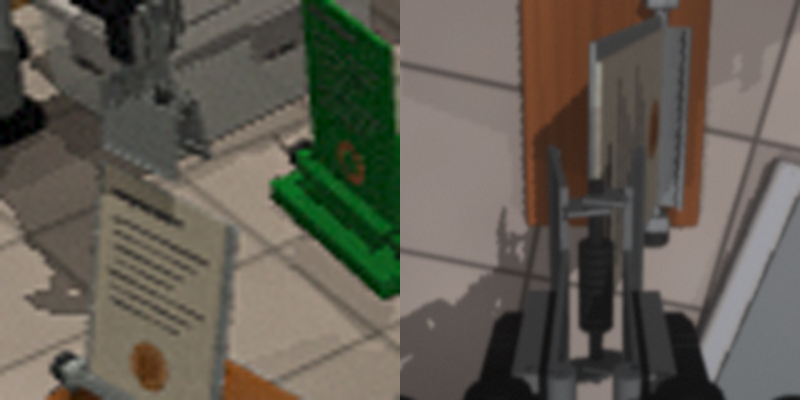

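The gape is centred within about 2 mm, so I correct by x +0.2 and z +0.15 cm and go down 3.9 cm in small steps.

Emit:
arm_command(
  targets=[
    [[0.5, 0.2, 0, 0.15, 0], [0.5, 0, 0.8, 0, 0], [0.5, 0, 0.8, 0, 0], [0.5, 0, 0.8, 0, 0], [0.5, 0, 0.6, 0, 0], [0.5, 0, 0.5, 0, 0], [0.5, 0, 0.4, 0, 0], [0.5, 0, 0, 0, 0]],
  ],
)

```text
t: 13.35
position: [0.6396, -0.2146, 0.2266]
ee_rot: [-1.564, -0.168, 0.17]
contact_force: [-0.8, 0.4, -0.4]
finger_gap: 0.0177
```

Emit:
arm_command(
  targets=[
    [[0.5, 0, 0, 0, 0], [0.5, 0, 0, 0, 0]],
  ],
)

```text
t: 13.55
position: [0.6401, -0.2146, 0.2277]
ee_rot: [-1.564, -0.169, 0.168]
contact_force: [-0.1, 0.5, -1.0]
finger_gap: 0.0178
```

```bash
python3 jaw.py p3.png; python3 lean.py 2>/dev/null; python3 - <<'E'
from h import *
i=dict(np.load("/tmp/wrist.npz"));s=robot.state();p=s["position"];Rm=R.from_rotvec(s["ee_rot"]).as_matrix()
P=i["P"].reshape(-1,3);a=(P-p)@Rm[:,0];b=(P-p)@Rm[:,2];h=P[:,2]
for n in("wrist","scene"):
    P=np.load("/tmp/%s.npz"%n)["P"].reshape(-1,3);a=(P-p)@Rm[:,0];b=(P-p)@Rm[:,2];h=P[:,2]
    for nm,c in(("front",(a>.009)&(a<.022)),("back",(a<-.009)&(a>-.022))):
        k=c&(abs(b)<.029)&(h>.14)&(h<.22);print(n,nm,k.sum(),"lowest z",np.sort(h[k])[:6].round(4))
    k=(abs(b)>.033)&(abs(b)<.06)&(abs(a)<.03)&(h>.14)&(h<.185)
    for z in(.15,.155,.16,.165,.17): 
        j=k&(h>=z)&(h<z+.005)
        if j.sum()>3: print("   plate z",z,"a",np.percentile(a[j],[3,97]).round(4),j.sum())
E
```

```text
t 13.55 p [ 0.6401 -0.2146  0.2277] R [[0.977, 0.001, -0.214], [0.214, -0.0, 0.977], [0.001, -1.0, -0.0]] F [-0.1  0.5 -1. ] gap 0.0178
scene
  h -0.095 z 0.133 n 73 0 a 0.0060..0.0148 b -0.0437..0.0423 -
  h -0.085 z 0.143 n 73 0 a 0.0023..0.0110 b -0.0413..0.0424 -
  h -0.075 z 0.153 n 30 0 a 0.0014..0.0090 b -0.0354..0.0419 -
  h -0.065 z 0.163 n 42 10 a 0.0007..0.0171 b -0.0290..0.0416 a -0.0151..-0.0005 b 0.0061..0.0435
  h -0.055 z 0.173 n 49 31 a 0.0017..0.0165 b -0.0304..0.0398 a -0.0145..-0.0004 b 0.0093..0.0411
  h -0.045 z 0.183 n 51 13 a 0.0078..0.0157 b -0.0309..0.0289 a -0.0133..-0.0091 b 0.0108..0.0285
  h -0.035 z 0.193 n 46 10 a 0.0060..0.0138 b -0.0296..0.0278 a -0.0123..-0.0078 b 0.0036..0.0303
  h -0.025 z 0.203 n 52 21 a 0.0003..0.0126 b -0.0297..0.0281 a -0.0112..-0.0010 b -0.0186..0.0287
  h -0.015 z 0.213 n 26 16 a 0.0010..0.0113 b -0.0263..0.0282 a -0.0114..-0.0008 b -0.0202..0.0243
  edge zone n 160 a [-0.0143  0.0029  0.0167] b [-0.0551  0.0597] zmax [0.1755 0.1773]
wrist
  h -0.095 z 0.133 n 232 0 a 0.0098..0.0125 b -0.0429..0.0437 -
  h -0.085 z 0.143 n 3
[... 1506 characters left out ...]
[0.1794 0.1805]
  hinge-based lean 15.48
wrist front 555 lowest z [0.14   0.1401 0.1402 0.1403 0.1403 0.1405]
wrist back 394 lowest z [0.1615 0.162  0.1625 0.1627 0.1631 0.1631]
   plate z 0.15 a [0.0036 0.0071] 79
   plate z 0.155 a [0.0023 0.0057] 84
   plate z 0.16 a [0.001  0.0043] 91
   plate z 0.165 a [-0.0003  0.0029] 91
   plate z 0.17 a [-0.0045  0.0016] 387
scene front 183 lowest z [0.1407 0.1407 0.1409 0.141  0.1437 0.1444]
scene back 41 lowest z [0.1623 0.164  0.1652 0.1658 0.1665 0.1668]
   plate z 0.15 a [0.0003 0.0074] 14
   plate z 0.155 a [-0.0006  0.008 ] 16
   plate z 0.16 a [-0.0016  0.0091] 18
   plate z 0.165 a [-0.0052  0.0033] 19
   plate z 0.17 a [-0.0055  0.0002] 12
```

View pics/p3.png

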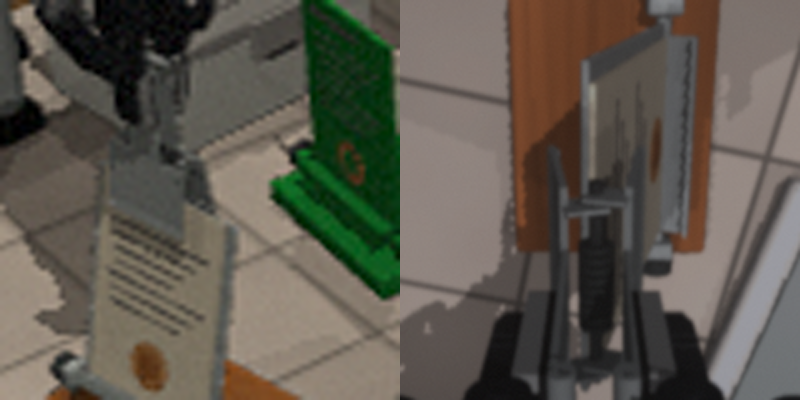

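The lips straddle the top edge: 13 mm deep, about 9 mm clear in front and 7–11 mm behind, with no contact force. The plate is still at ≈15°. I check the tray once more and hand in.

```bash
python3 - <<'E'
from h import *
i=cap("top");P=i["P"].reshape(-1,3)
t=(P[:,2]>.02)&(P[:,2]<.034)&(P[:,0]>.45)&(P[:,0]<.78)&(P[:,1]>.1)&(P[:,1]<.45)
k,lab,S,C=cv2.connectedComponentsWithStats(cv2.dilate(t.reshape(420,560).astype(np.uint8),np.ones((3,3))))
j=1+np.argmax(S[1:,4]);print("tray",cv2.minAreaRect((P[t&(lab.ravel()==j)][:,:2]*1000).astype(np.float32)))
st();print(robot.hand_in())
E
```

```text
tray ((650.1358642578125, 233.10614013671875), (172.57101440429688, 241.3166961669922), 14.894704818725586)
t 13.8 p [ 0.64   -0.2146  0.2275] R [[0.977, 0.0, -0.214], [0.214, -0.0, 0.977], [0.0, -1.0, -0.0]] F [-0.6  0.5 -0.7] gap 0.0178
the job is handed in; nothing more can be done
None
```

I set the plate to about 15°, lifted the clip off the tray rim, and handed in at t = 13.8 s. The clip was squeezed to its stop, gaping over the middle of the card's top edge.

- **Plate lean:** the last scene-view fits gave 14.6° (plane fit) and 15.3° (hinge-based). The top view disagreed (7.0° and 15.5°), but it rested on only 17 points with the gripper in the way, so I set it aside.
- **Clip over the card:** the lips reach about 13 mm below the top edge. They clear the card by about 9 mm in front and the plate by about 7–11 mm behind. The force reading was about the clip's own weight, so nothing is touching.
- **Tray:** it is unmoved to within 0.3 mm and 0.2° against the first picture. I did not re-measure the other objects after the moves.
- **Forces on the way:** the plate's edge bore under the finger knuckle at about 21 N while I was pushing. The gripper read about 23 N upward while the clip was squeezed on the rim. Both stayed below the limits.

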